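Open the detector shutter with its lever

TASK

Open the heavy blue shutter of the detector station and keep it open: with the fingertips, push the red safety slide fully out to the side, away from under the steel lever, then press the yellow pad at the lever's long end all the way down so that its short end raises the shutter. The program finishes while still holding the pad down. Do not touch the shutter itself, grasp nothing, and leave the loose parts around the station where they stand.

Things in the scene. Friction and masses are not known exactly. Their poses are not given: they have to be found in the camera images.
- station: fixed detector station; black base plate 440 x 200 x 10 mm (x -160..280, y -80..120). Origin on the table top under the long arm of the lever, at the safety slide. x runs along the lever to the shutter, y to its left, z up. Steel lever bar 20 mm wide on y = 0, pivot at x 90 z 85 between 98 mm tall cheeks; yellow pad centre at x -97. Grey housing under the shutter, x 148..258 mm
- pad_top (a point): centre of the top face of the yellow press pad, 50 x 56 x 8 mm, fixed on top of the long end of the lever: about 131 mm above the table at rest, 63 mm with the lever fully down, moving in an arc of 190 mm radius about the pivot. The pad tilts with the lever, from 0.18 rad (outer end up) to 0.18 rad the other way
- lever (a joint): turn of the lever: 0 at rest (long end up), 0.36 rad at its stop with the long end fully down. The shutter's weight returns it to rest when let go. About 2 to 6 N down on the pad moves it; blocked after about 0.05 rad while the safety slide is under it
- slide (a joint): travel of the red safety slide: near 0 its block stands under the lever and blocks it; 0.050 m is fully out to station +y. Friction about 2 N (more when pushed fast), it stays where it is left, stop at 0.050 m
- tab_face (a point): centre of the lever-side face (station -y) of the slide's upright red tab, at z 72 mm; axes as the station's. Tab 44 mm wide along station x, 12 mm thick, top at z 100 mm; a 30 mm wide foot (top at z 24 mm) joins it to the block under the lever. 70 mm free between this face and the lever bar (bar top there z 107 mm). Push it along station +y
- lens_tube: loose black lens tube standing upright, diameter 35, height 62 mm, origin at centre of underside; bystander
- post: loose steel pedestal post standing upright, foot diameter 40, shaft 16, height 90 mm, origin at centre of underside; bystander
- clamp_block: loose black clamp block 60 x 30 x 25 mm with two steel screw heads on top (33 mm in all), origin at centre of underside; bystander
- flap: heavy blue steel shutter plate: 104 (along station x) x 118 x 15 mm, 1 to 1.8 kg, lying over the detector housing and hinged at its far edge (station +x). Origin: middle of its free lever-side edge, on the underside: z 77 mm when shut (plate top z 92 mm), about 112 mm with the lever fully down. x points to the hinge. Not to be touched by the robot

How it is judged:
On the way, in this order (a step that is already met when the one before it is completed fails the run):
1. the red safety slide is pushed fully out (at least 43 of 50 mm) with the lever still at rest (value of joint slide above 0.043 m and value of joint lever below 0.08 rad), for 0.2 s.
2. the pad is pressed down and the shutter is raised (value of joint lever above 0.31 rad and height (world z) of flap above 0.103 m), for 0.2 s.
At the end, for the whole second after the job is handed in: the fingers hold the lever's pad down (over 0.5 N), lever turned more than 0.31 of 0.36 rad, the shutter still, its free edge raised from 77 to over 103 mm and resting on the lever (under 122 mm), red slide out by more than 43 of 50 mm (all of step 2 and height (world z) of flap below 0.122 m and linear speed of flap below 0.02 m/s and value of joint slide above 0.043 m and contact force between the fingers and lever above 0.5 N); the arm keeps its last pose, push and grip.
It fails at once if the robot touches the blue shutter (contact force between any of the fingers, the arm and flap above 0.5 N).
It fails at once if a loose part is moved by over 25 mm, lifted or tipped over (distance of any of lens_tube, post, clamp_block from where it was at the start of the episode above 0.025 m or angle between any of lens_tube, post, clamp_block's own z axis and vertical above 0.5 rad).
It also fails if it takes over 38 s, if anything falls off the work surface, if the arm or the gripper's body presses on something with over 40 N, if the wrist force passes 120 N, or if a joint passes its speed limit or range.

ROBOT

A 6-joint arm with a two-finger parallel gripper is mounted at the origin on the work surface. World frame = base frame: x ahead of the robot, y to its left, z up, the work surface at z = 0. Lengths are in m, angles in rad, forces in N, time in s.
With the tool pointing down it reaches from about 0.225 to 0.875 m from the base axis. Payload 3.4 kg.
Tool frame: the origin (TCP) lies at the very end of the fingers, on their centre line; the grasp point (between the pads) lies 19 mm behind it (grip_depth is the distance from the TCP to the grasp point, in m); x points along the fingers, z is the direction in which the jaws open and shut, and the axes are right-handed (so a half turn about x gives the same grasp; the last joint's range is limited). The gripper opens to 85 mm and grips with 20 to 120 N. Pads are 22 mm wide; open, the fingers measure 114 mm over their backs; the gripper's body (76 mm by 85 mm) begins 54 mm behind the grasp point. The pads swing forward as they close: fully open they stand 13 mm farther back than shut.
Start: joints at [1.036, 0.276, 1.505, -0, 1.361, -0.121], TCP at [0.231, 0.526, 0.231] pointing down, gripper open.
Joint ranges: [-2.89, 2.89], [-0.75, 2.08], [0.22, 2.7], [-1.18, 4.32], [0.11, 2.71], [-2.7, 2.7]. Speed limits (rad/s): [2.57, 2.57, 3.14, 3.14, 3.14, 3.14].

INTERFACE

Orientations are given as a unit quaternion [w, x, y, z].
In Python, from rig import get_state, get_image, sign_off, grip_depth gives the robot as it stands. The module is installed in compiled form; this text tells all that it offers.
- The arm moves only by the tool arm_command, never from a script. Its argument "series" is a list of rows, each an object with "dp": the shift along the tool's x, y, z scaled (see below), a list of three; "angular": the turn, a rotation vector about the tool's x, y, z scaled (see below), a list of three; "gripper": the finger opening in mm, from 0 to 85.4. A call has exactly 8 rows; each row shifts and turns the pose as measured when the row begins, along the tool's axes as they then stand; what a row does not reach is not made up. The controller multiplies each number of a shift by 0.12 m and each number of a turn by 90 degrees. A row lasts 1/8 s, in which the tool goes at most 62.5 mm and 10.7 degrees, less where a joint would pass 70% of its speed; a pose out of reach is approached as far as the arm can. A call with a number of a shift or a turn outside -1 to 1 is refused whole. A call with a gripper value outside its range is refused whole. The fingers move at their own pace and stop on an object; "grip_force" is the grip in N (left out, the last holds). Time passes only in rows, so rows that do not move let the fingers close, or fill a call up. It gives the time, the measured TCP pose, the force and the opening at its end, in the units of the state.
- get_state(): the state, without advancing time (a new reading comes with each control period).
- get_image(name): name is "scene" or "top" or "wrist"; returns a dict with "image" (420x560x3 uint8, blue, green, red), "depth" (420x560 float32, m along the optical axis (not along the pixel's ray), 0 where there is no reading), "mtx" (3x3 intrinsics, pixels), "view" (4x4, takes a point from world to camera coordinates); the wrist camera has in their place "mount" (4x4, takes a point from camera to tool coordinates, whose origin is the TCP and whose axes are the tool frame's). Camera axes: x right, y up, looking along -z (the intrinsics and any distortion apply to the point x, -y, -z); pixel columns grow to the right and rows downward; lengths in m; the calibration is good to about 2 mm. A picture is of the moment at which its call begins: read the wrist's pose just before it.
- sign_off(): hands the job in, once; it reports no verdict.
The state is a dict: "clock": time; "qpos": joint angles; "qd": joint speeds; "effort": joint torques, N m; "position": TCP position; "ee_rot": TCP orientation; "contact_force": force on the tool from outside, world axes, zero at the start; "moment": the same for the moment, N m; "width": finger opening in m.
Only numpy, scipy, OpenCV 4.12 (cv2) and the standard library are available. Lean on these libraries where they do the work, as an engineer would, in place of code of your own. Each camera call takes 0.05 s, during which the arm holds its last target. There are 200 camera calls.

## Working session

There is one attempt and no reset: what is moved stays moved. The work goes in short steps, Python scripts to look and compute and a tool call to move; the robot and the scene stay as the last step left them, time stands still between calls to the robot, and variables do not carry over. Pictures are saved under pics/ and viewed, about 8 in all and at most 12, crops included, and the job is handed in when it is done.

Besides the shell and the picture viewer there is one more tool, called as a command line: name --argument value ..., lists and objects as JSON in quotes. arm_command: Moves the arm, as the interface text tells. Its arguments: {"type":"object","properties":{"series":{"type":"array","items":{"type":"object","properties":{"dp":{"type":"array","items":{"type":"number"}},"angular":{"type":"array","items":{"type":"number"}},"gripper":{"type":"number"}}}},"grip_force":{"type":"number"}},"required":["series"]}

```bash
mkdir -p pics
cat > h.py <<'E'
import numpy as np, cv2
from rig import get_state, get_image
def pts(d):
    K=np.array(d["mtx"]);V=np.array(d["view"]);z=d["depth"]
    v,u=np.mgrid[:z.shape[0],:z.shape[1]]
    c=np.stack([(u-K[0,2])/K[0,0]*z,-(v-K[1,2])/K[1,1]*z,-z,np.ones_like(z)],-1)
    return (c@np.linalg.inv(V).T)[...,:3]
E
python3 - <<'E'
from h import *
print(get_state())
for n in("scene","top"):
    d=get_image(n);cv2.imwrite(f"pics/{n}0.png",d["image"]);np.savez(f"{n}0.npz",**{k:np.array(v) for k,v in d.items()})
    print(n,d.keys(),d["mtx"],d["view"])
E
```

```text
{'clock': 0.0, 'qpos': array([ 1.03601483e+00,  2.76586376e-01,  1.50615307e+00, -1.89082218e-05,
        1.36066788e+00, -1.21014366e-01]), 'qd': array([ 5.48988348e-05,  3.36528126e-04, -1.30906551e-03,  1.36041259e-03,
       -7.33412517e-04, -6.46487991e-04]), 'effort': array([-1.58168357e-03, -4.16771543e+01, -2.45800978e+01, -8.65155052e-04,
        1.12753763e-02, -4.56017730e-06]), 'position': array([0.23093251, 0.52601073, 0.23043667]), 'ee_rot': array([ 0.59146965, -0.38692271,  0.59261507,  0.3863442 ]), 'contact_force': array([-0.4625672 ,  1.33086115, -0.75887518]), 'moment': array([ 0.01768861, -0.02918831, -0.03145689]), 'width': 0.08557656122051413}
scene dict_keys(['image', 'depth', 'mtx', 'view']) [[428.62844077   0.         284.18623029]
 [  0.         428.62844077 215.04885273]
 [  0.           0.           1.        ]] [[-0.87298188  0.48762451 -0.01117914  0.44667064]
 [-0.28254026 -0.48687633  0.82651222  0.07175548]
 [ 0.39758475  0.72468875  0.56280777 -1.0599417 ]
 [ 0.          0.          0.          1.        ]]
top dict_keys(['image', 'depth', 'mtx', 'view']) [[542.91420495   0.         284.45944393]
 [  0.         542.91420495 197.42358457]
 [  0.           0.           1.        ]] [[-0.01271921 -0.99961145 -0.02480268  0.07794486]
 [ 0.98817569 -0.01635636  0.1524509  -0.5593505 ]
 [-0.15279734 -0.02257035  0.98799977 -1.1415198 ]
 [ 0.          0.          0.          1.        ]]
```

View pics/scene0.png

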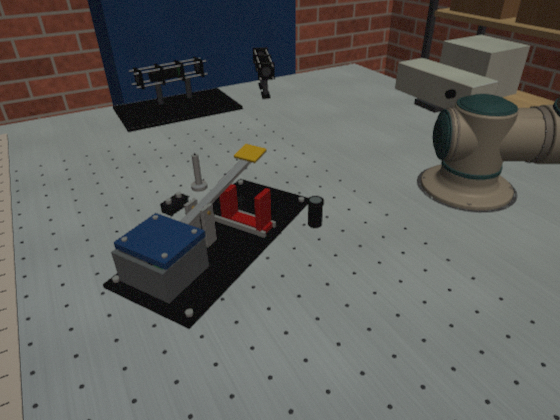

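View pics/top0.png

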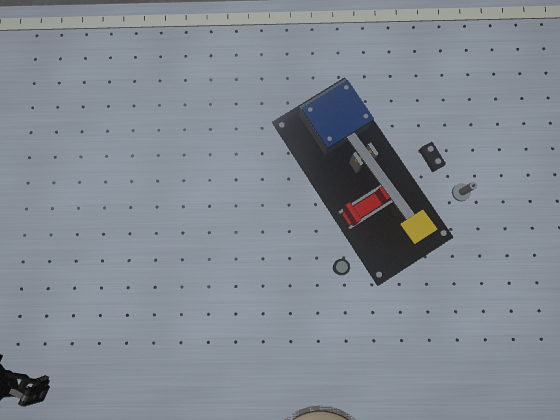

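The scene view shows the station with the yellow pad at (250,153), the red slide at (245,208), the blue shutter at (160,240) and the lens tube at (315,212). In the top view the pad is at (419,227), the red slide at (367,206), the shutter at (337,112), the tube at (341,267), the post at (462,192) and the clamp at (432,155).

Run:
```python
from h import *
P={}
for n in("scene","top"):
    d=dict(np.load(f"{n}0.npz"));p=pts(d);h=cv2.cvtColor(d["image"],cv2.COLOR_BGR2HSV)
    H,S,Vv=cv2.split(h);ok=(d["depth"]>0)&(p[...,0]>.3)&(p[...,0]<1.1)&(abs(p[...,1])<.4)
    for c,m in dict(yel=(H>18)&(H<35)&(S>150),red=((H<8)|(H>172))&(S>150),blue=(H>100)&(H<125)&(S>140)).items():
        q=p[m&ok&(p[...,2]>.02)&(p[...,2]<.16)]
        P[n,c]=q
        print(n,c,len(q),np.median(q,0).round(4),np.percentile(q,[2,98],axis=0).round(4).tolist())
    if n=="top":
        for c in("yel","blue"):
            q=P[n,c]; 
            if c=="blue": q=q[q[:,2]>.08]
            r=cv2.minAreaRect((q[:,:2]*1000).astype(np.float32));print(c,r)
        for u,v in[(341,267),(462,192),(432,155),(282,125),(379,275),(444,233)]:print((u,v),p[v,u].round(4))
    else:
        for u,v in[(315,200),(197,158),(175,200)]:print((u,v),p[v,u].round(4))
y=P["top","yel"];b=P["top","blue"];b=b[b[:,2]>.08]
yc=np.array(cv2.minAreaRect((y[:,:2]*1000).astype(np.float32))[0]);bc=np.array(cv2.minAreaRect((b[:,:2]*1000).astype(np.float32))[0])
v=bc-yc;a=np.arctan2(v[1],v[0]);print("yaw",a,np.linalg.norm(v))
R=np.array([[np.cos(a),-np.sin(a)],[np.sin(a),np.cos(a)]])
o=yc+R@[97,0];print("origin",o)
for k in("scene","top"):
    q=P[k,"red"];s=(q[:,:2]*1000-o)@R
    print(k)
    for lo in range(20,110,10):
        m=(q[:,2]*1000>lo)&(q[:,2]*1000<=lo+10)
        if m.sum()>3:print(lo,m.sum(),np.percentile(s[m],[3,50,97],axis=0).round(1).tolist())
```

```text
scene yel 357 [ 0.4868 -0.1967  0.1287] [[0.4586, -0.2276, 0.1222], [0.5163, -0.1661, 0.1338]]
scene red 1286 [ 0.5397 -0.1013  0.0541] [[0.5017, -0.1469, 0.0222], [0.5813, -0.058, 0.0998]]
scene blue 2542 [ 0.7368 -0.0373  0.0915] [[0.6733, -0.1014, 0.0824], [0.7977, 0.0231, 0.0931]]
(315, 200) [ 0.4101 -0.0482  0.0631]
(197, 158) [ 0.5695 -0.3191  0.0838]
(175, 200) [ 0.6509 -0.26    0.024 ]
top yel 676 [ 0.4845 -0.199   0.1293] [[0.4568, -0.2275, 0.1226], [0.5134, -0.1691, 0.1353]]
top red 519 [ 0.5395 -0.1047  0.0247] [[0.5043, -0.1433, 0.0205], [0.5682, -0.0607, 0.1017]]
top blue 828 [ 0.7057 -0.0531  0.0916] [[0.6688, -0.11, 0.0874], [0.7495, -0.0109, 0.0959]]
yel ((484.7830810546875, -199.16197204589844), (48.65773391723633, 55.29661178588867), 31.379295349121094)
blue ((729.7881469726562, -49.507850646972656), (93.066162109375, 116.96134948730469), 32.528404235839844)
(341, 267) [ 0.4076 -0.0476  0.0631]
(462, 192) [ 0.5678 -0.319   0.0325]
(432, 155) [ 0.6546 -0.2613  0.0206]
(282, 125) [0.7327 0.0739 0.0138]
(379, 275) [ 0.3904 -0.1331  0.018 ]
(444, 233) [ 0.48   -0.2796  0.0142]
yaw 0.5483377975515148 287.09552134638506
origin [ 567.56212018 -148.59883645]
scene
20 336 [[-15.9, 1.3], [2.4, 47.1], [18.8, 100.1]]
30 123 [[-18.3, -5.4], [10.8, 15.8], [20.5, 95.8]]
40 130 [[-16.5, -6.2], [10.6, 15.8], [20.4, 95.9]]
50 134 [[-17.4, -5.6], [10.4, 16.3], [20.6, 96.0]]
60 135 [[-19.3, -5.0], [8.8, 16.8], [20.4, 95.6]]
70 137 [[-18.2, -2.9], [8.8, 16.8], [20.6, 95.6]]
80 144 [[-19.2, 3.9], [5.2, 16.0], [20.8, 95.8]]
90 131 [[-20.6, 8.5], [2.4, 91.8], [21.2, 95.8]]
100 16 [[-17.8, 85.6], [0.5, 91.3], [19.2, 94.7]]
top
20 360 [[-14.9, 16.5], [-1.3, 47.0], [12.6, 99.8]]
80 27 [[-14.6, 8.8], [-3.9, 11.4], [12.2, 15.1]]
90 95 [[-19.9, 10.2], [-0.1, 88.1], [17.3, 94.4]]
100 33 [[-21.8, 85.4], [-6.4, 90.1], [18.0, 94.7]]
```

```bash
cat >> h.py <<'E'
from scipy.spatial.transform import Rotation as Ro
YAW=.5483; O=np.array([.5676,-.1486])
EX=np.array([np.cos(YAW),np.sin(YAW)]);EY=np.array([-EX[1],EX[0]])
def rot(s): q=s["ee_rot"];return Ro.from_quat(np.r_[q[1:],q[0]])
def W(x,y,z): return np.r_[O+(x*EX+y*EY)/1000,z/1000]
def S(p): d=p[:2]-O; return np.r_[d@EX,d@EY,p[2]]*1000
def go(*w): # station mm targets -> tool shift in dp units, successive
    s=get_state();R=rot(s);p=s["position"];print("st",S(p).round(1),"t",s["clock"],"F",s["contact_force"].round(1),"w",s["width"])
    for t in w:
        q=W(*t);print(t,q.round(3),"dp",(R.inv().apply(q-p)/.12).round(3));p=q
E
python3 - <<'E'
from h import *
s=get_state();R=rot(s);print(R.as_matrix().round(3))
ex=np.r_[EX,0]
for zax in(ex,-ex,np.r_[EY,0],-np.r_[EY,0]):
    T=np.c_[[0,0,-1],np.cross(zax,[0,0,-1]),zax]
    print((R.inv()*Ro.from_matrix(T)).as_rotvec(degrees=True).round(1))
go((0,45,200),(0,45,62))
E
```

```text
[[-0.001 -0.916  0.402]
 [-0.001  0.402  0.916]
 [-1.     0.    -0.002]]
[34.9 -0.1  0. ]
[-1.451e+02 -0.000e+00 -1.000e-01]
[-55.1  -0.1  -0.1]
[ 1.249e+02 -1.000e-01  1.000e-01]
st [ 64.4 751.3 230.5] t 0.1 F [-0.3  0.2  0.3] w 0.08534574920242409
(0, 45, 200) [ 0.544 -0.11   0.2  ] dp [ 0.26  -4.522 -3.805]
(0, 45, 62) [ 0.544 -0.11   0.062] dp [ 1.15  -0.     0.002]
```

arm_command --series '[{"dp":[0,0,0],"angular":[0.097,0,0],"gripper":0},{"dp":[0,0,0],"angular":[0.097,0,0],"gripper":0},{"dp":[0,0,0],"angular":[0.097,0,0],"gripper":0},{"dp":[0,0,0],"angular":[0.097,0,0],"gripper":0},{"dp":[0,0,0],"angular":[0,0,0],"gripper":0},{"dp":[0,0,0],"angular":[0,0,0],"gripper":0},{"dp":[0,0,0],"angular":[0,0,0],"gripper":0},{"dp":[0,0,0],"angular":[0,0,0],"gripper":0}]' --grip_force 40

```text
clock: 1.1
position: [0.2299, 0.5243, 0.2273]
ee_rot: [0.68, -0.189, 0.684, 0.184]
contact_force: [0.2, -0.3, -0.8]
width: 0.0001
```

```bash
cat > st.py <<'E'
from h import *
import sys
s=get_state();R=rot(s);ex=np.r_[EX,0]
T=np.c_[[0,0,-1],np.cross(ex,[0,0,-1]),ex]
print("rot",((R.inv()*Ro.from_matrix(T)).as_rotvec(degrees=True)/90).round(4),"q",s["qpos"].round(2))
go(*eval(sys.argv[1]))
E
python3 st.py "[(0,45,200),(0,45,62)]"
```

```text
rot [-0.0093 -0.0048  0.0026] q [ 1.04  0.28  1.51 -0.    1.36  0.5 ]
st [ 62.6 750.3 227.3] t 1.1 F [ 0.2 -0.3 -0.8] w 0.00012558269346179068
(0, 45, 200) [ 0.544 -0.11   0.2  ] dp [ 0.255 -5.883 -0.434]
(0, 45, 62) [ 0.544 -0.11   0.062] dp [1.15  0.005 0.009]
```

arm_command --series '[{"dp":[-0.02,-0.45,-0.033],"angular":[-0.009,-0.005,0],"gripper":0},{"dp":[0,-0.45,-0.033],"angular":[0,0,0],"gripper":0},{"dp":[0,-0.45,-0.033],"angular":[0,0,0],"gripper":0},{"dp":[0,-0.45,-0.033],"angular":[0,0,0],"gripper":0},{"dp":[0,-0.45,-0.033],"angular":[0,0,0],"gripper":0},{"dp":[0,-0.45,-0.033],"angular":[0,0,0],"gripper":0},{"dp":[0,-0.45,-0.033],"angular":[0,0,0],"gripper":0},{"dp":[0,-0.45,-0.033],"angular":[0,0,0],"gripper":0}]'

```text
clock: 2.1
position: [0.4348, 0.1328, 0.2324]
ee_rot: [0.683, -0.197, 0.676, 0.195]
contact_force: [0.4, 0.3, -0.0]
width: 0.0003
```

```bash
python3 st.py "[(0,45,200),(0,45,62)]"
```

```text
rot [0.0085 0.0054 0.0028] q [ 0.14  0.09  1.75 -0.    1.3  -0.42]
st [ 33.3 309.4 232.4] t 2.1 F [ 0.4  0.3 -0. ] w 0.00025103030040829976
(0, 45, 200) [ 0.544 -0.11   0.2  ] dp [ 0.277 -2.198 -0.31 ]
(0, 45, 62) [ 0.544 -0.11   0.062] dp [ 1.15   0.005 -0.01 ]
```

arm_command --series '[{"dp":[0.04,-0.366,-0.05],"angular":[0.008,0.005,0.003],"gripper":0},{"dp":[0.04,-0.366,-0.05],"angular":[0,0,0],"gripper":0},{"dp":[0.04,-0.366,-0.05],"angular":[0,0,0],"gripper":0},{"dp":[0.04,-0.366,-0.05],"angular":[0,0,0],"gripper":0},{"dp":[0.04,-0.366,-0.05],"angular":[0,0,0],"gripper":0},{"dp":[0.04,-0.366,-0.05],"angular":[0,0,0],"gripper":0},{"dp":[0,0,0],"angular":[0,0,0],"gripper":0},{"dp":[0,0,0],"angular":[0,0,0],"gripper":0}]'

```text
clock: 3.1
position: [0.5471, -0.1228, 0.204]
ee_rot: [0.683, -0.191, 0.679, 0.191]
contact_force: [0.4, -0.4, -0.8]
width: -0.0002
```

```bash
python3 st.py "[(0,45,150),(0,45,62)]"
python3 - <<'E'
from h import *
d=get_image("wrist");cv2.imwrite("pics/w1.png",d["image"])
E
```

```text
rot [-0.0016  0.0033  0.001 ] q [-0.35  0.27  1.58  0.    1.28 -0.89]
st [ -4.   32.8 204. ] t 3.1 F [ 0.4 -0.4 -0.8] w -0.00016378658162540663
(0, 45, 150) [ 0.544 -0.11   0.15 ] dp [0.45  0.103 0.031]
(0, 45, 62) [ 0.544 -0.11   0.062] dp [ 0.733  0.001 -0.004]
```

View pics/w1.png

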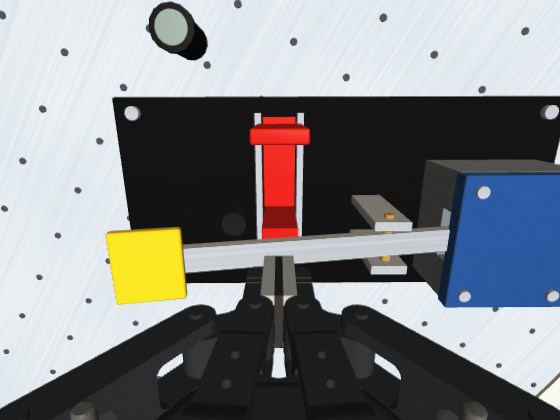

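The wrist view confirms the layout: pad at (146,266), tab at (280,135), lever along row ~245, fingertips at (278,265). The fingers sit over the free gap side, aligned with the tab in x. First I'll correct y, then go down.

arm_command --series '[{"dp":[0,0.06,0.02],"angular":[0,0.003,0],"gripper":0},{"dp":[0,0.05,0.01],"angular":[0,0,0],"gripper":0},{"dp":[0.2,0,0],"angular":[0,0,0],"gripper":0},{"dp":[0.2,0,0],"angular":[0,0,0],"gripper":0},{"dp":[0.1,0,0],"angular":[0,0,0],"gripper":0},{"dp":[0,0,0],"angular":[0,0,0],"gripper":0},{"dp":[0,0,0],"angular":[0,0,0],"gripper":0},{"dp":[0,0,0],"angular":[0,0,0],"gripper":0}]'

```text
clock: 4.15
position: [0.5432, -0.1024, 0.1468]
ee_rot: [0.682, -0.195, 0.678, 0.192]
contact_force: [-0.6, -0.1, 0.9]
width: 0.0002
```

```bash
python3 st.py "[(0,46,62),(0,115,62)]"
```

```text
rot [0.0038 0.0032 0.0037] q [-0.31  0.3   1.69 -0.    1.14 -0.87]
st [  3.2  52.1 146.8] t 4.15 F [-0.6 -0.1  0.9] w 0.00020096181562557117
(0, 46, 62) [ 0.544 -0.109  0.062] dp [ 0.707 -0.047 -0.031]
(0, 115, 62) [ 0.508 -0.05   0.062] dp [-0.003  0.575  0.003]
```

arm_command --series '[{"dp":[0.14,-0.03,-0.02],"angular":[0.003,0.003,0.003],"gripper":0},{"dp":[0.14,0,0],"angular":[0,0,0],"gripper":0},{"dp":[0.14,0,0],"angular":[0,0,0],"gripper":0},{"dp":[0.14,0,0],"angular":[0,0,0],"gripper":0},{"dp":[0.08,0,0],"angular":[0,0,0],"gripper":0},{"dp":[0,0,0],"angular":[0,0,0],"gripper":0},{"dp":[0,0,0],"angular":[0,0,0],"gripper":0},{"dp":[0,0,0],"angular":[0,0,0],"gripper":0}]'

```text
clock: 5.15
position: [0.5443, -0.1095, 0.066]
ee_rot: [0.681, -0.192, 0.68, 0.19]
contact_force: [-0.2, -0.6, -0.1]
width: 0.0002
```

```bash
python3 st.py "[(0,46,64),(0,115,64)]"
```

```text
rot [-0.0007  0.0004  0.0018] q [-0.32  0.39  1.79 -0.    0.96 -0.87]
st [ 0.5 45.5 66. ] t 5.15 F [-0.2 -0.6 -0.1] w 0.00016625799627252328
(0, 46, 64) [ 0.544 -0.109  0.064] dp [ 0.016  0.004 -0.004]
(0, 115, 64) [ 0.508 -0.05   0.064] dp [-0.002  0.575 -0.001]
```

arm_command --series '[{"dp":[0,0.08,0],"angular":[0,0,0],"gripper":0},{"dp":[0,0.08,0],"angular":[0,0,0],"gripper":0},{"dp":[0,0.07,0],"angular":[0,0,0],"gripper":0},{"dp":[0,0.07,0],"angular":[0,0,0],"gripper":0},{"dp":[0,0.07,0],"angular":[0,0,0],"gripper":0},{"dp":[0,0.07,0],"angular":[0,0,0],"gripper":0},{"dp":[0,0.07,0],"angular":[0,0,0],"gripper":0},{"dp":[0,0.05,0],"angular":[0,0,0],"gripper":0}]'

```text
clock: 6.15
position: [0.5084, -0.0498, 0.067]
ee_rot: [0.682, -0.194, 0.679, 0.189]
contact_force: [1.4, -1.9, -1.3]
width: -0.0002
```

```bash
python3 st.py "[(0,119,64)]"
```

```text
rot [0.0002 0.0016 0.0054] q [-0.23  0.33  1.89 -0.01  0.92 -0.78]
st [  1.  115.2  67. ] t 6.15 F [ 1.4 -1.9 -1.3] w -0.00023337639014857337
(0, 119, 64) [ 0.506 -0.047  0.064] dp [ 0.024  0.032 -0.008]
```

arm_command --series '[{"dp":[0,0.03,0],"angular":[0,0,0],"gripper":0},{"dp":[0,0.03,0],"angular":[0,0,0],"gripper":0},{"dp":[0,0.03,0],"angular":[0,0,0],"gripper":0},{"dp":[0,0.03,0],"angular":[0,0,0],"gripper":0},{"dp":[0,0.03,0],"angular":[0,0,0],"gripper":0},{"dp":[0,0.03,0],"angular":[0,0,0],"gripper":0},{"dp":[0,0.03,0],"angular":[0,0,0],"gripper":0},{"dp":[0,0.03,0],"angular":[0,0,0],"gripper":0}]'

```text
clock: 7.15
position: [0.5084, -0.049, 0.0677]
ee_rot: [0.686, -0.219, 0.671, 0.176]
contact_force: [3.1, -12.1, -5.3]
width: 0.0
```

```bash
python3 st.py "[(0,119,64)]"
```

```text
rot [0.0114 0.002  0.0407] q [-0.2   0.31  1.91 -0.06  0.87 -0.73]
st [  1.4 115.9  67.7] t 7.15 F [  3.1 -12.1  -5.3] w 1.8283133354366945e-05
(0, 119, 64) [ 0.506 -0.047  0.064] dp [ 0.029  0.028 -0.011]
```

Force rose to 12 N without travel: it is at the stop. I'll back off a little, rise, and check with a picture.

arm_command --series '[{"dp":[0,-0.05,0],"angular":[0.011,0.002,0.04],"gripper":0},{"dp":[0,-0.05,0],"angular":[0,0,0],"gripper":0},{"dp":[-0.2,0,0],"angular":[0,0,0],"gripper":0},{"dp":[-0.25,0,0],"angular":[0,0,0],"gripper":0},{"dp":[-0.25,0,0],"angular":[0,0,0],"gripper":0},{"dp":[-0.25,0,0],"angular":[0,0,0],"gripper":0},{"dp":[0,0,0],"angular":[0,0,0],"gripper":0},{"dp":[0,0,0],"angular":[0,0,0],"gripper":0}]'

```text
clock: 8.15
position: [0.5094, -0.0546, 0.1823]
ee_rot: [0.678, -0.188, 0.684, 0.194]
contact_force: [0.2, 0.2, -0.5]
width: 0.0
```

```bash
python3 - <<'E'
from h import *
d=get_image("scene");cv2.imwrite("pics/s2.png",cv2.resize(d["image"][120:320,100:360],None,fx=3,fy=3))
p=pts(d);H,Sa,V=cv2.split(cv2.cvtColor(d["image"],cv2.COLOR_BGR2HSV))
q=p[((H<8)|(H>172))&(Sa>150)&(p[...,2]>.092)&(p[...,2]<.11)&(p[...,0]<.7)&(p[...,0]>.3)]
s=np.array([S(a) for a in q]);print(len(s),np.percentile(s[s[:,1]>40],[3,50,97],axis=0).round(1))
E
python3 st.py "[(-97,0,180),(-97,0,131)]"
```

```text
124 [[-21.6 130.8  92.2]
 [  2.5 138.5  98.9]
 [ 20.3 142.5 101. ]]
rot [-0.0009 -0.0035 -0.0063] q [-0.24  0.22  1.71  0.    1.22 -0.79]
st [ -0.6 110.4 182.3] t 8.2 F [0.4 0.7 0.3] w -0.00013784889154636049
(-97, 0, 180) [ 0.485 -0.199  0.18 ] dp [ 0.014 -0.922 -0.802]
(-97, 0, 131) [ 0.485 -0.199  0.131] dp [ 0.408 -0.004  0.002]
```

View pics/s2.png

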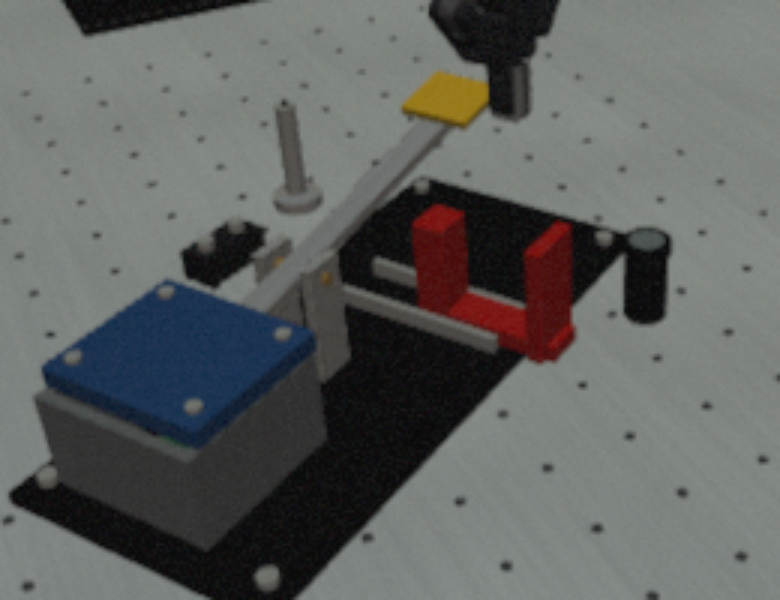

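The crop shows the red block at (440,260) clear of the lever and the tab at (548,290) past the plate edge. The tab edge moved from about 95 to 142 mm, so roughly 47–50 mm, and the lever is at rest with the bystanders in place. Now I'll move over the pad.

arm_command --series '[{"dp":[-0.05,-0.17,-0.15],"angular":[0,-0.003,-0.006],"gripper":0},{"dp":[0,-0.17,-0.15],"angular":[0,0,0],"gripper":0},{"dp":[0,-0.17,-0.15],"angular":[0,0,0],"gripper":0},{"dp":[0,-0.17,-0.15],"angular":[0,0,0],"gripper":0},{"dp":[0,-0.14,-0.12],"angular":[0,0,0],"gripper":0},{"dp":[0,-0.08,-0.06],"angular":[0,0,0],"gripper":0},{"dp":[0,0,0],"angular":[0,0,0],"gripper":0},{"dp":[0,0,0],"angular":[0,0,0],"gripper":0}]'

```text
clock: 9.2
position: [0.4799, -0.195, 0.1778]
ee_rot: [0.675, -0.186, 0.686, 0.196]
contact_force: [-0.3, 0.1, -1.0]
width: -0.0002
```

```bash
python3 st.py "[(-97,0,140),(-98,0,62)]"
```

```text
rot [-0.0001 -0.0065 -0.0114] q [-0.52  0.24  1.7  -0.    1.23 -1.07]
st [-99.    6.1 177.8] t 9.2 F [-0.3  0.1 -1. ] w -0.0002437018205024923
(-97, 0, 140) [ 0.485 -0.199  0.14 ] dp [ 0.314 -0.056  0.02 ]
(-98, 0, 62) [ 0.484 -0.2    0.062] dp [ 0.65  -0.012 -0.002]
```

arm_command --series '[{"dp":[0.05,-0.04,0.015],"angular":[0,-0.006,-0.011],"gripper":0},{"dp":[0.1,-0.015,0],"angular":[0,0,0],"gripper":0},{"dp":[0.1,0,0],"angular":[0,0,0],"gripper":0},{"dp":[0.1,0,0],"angular":[0,0,0],"gripper":0},{"dp":[0.08,0,0],"angular":[0,0,0],"gripper":0},{"dp":[0.08,0,0],"angular":[0,0,0],"gripper":0},{"dp":[0.08,0,0],"angular":[0,0,0],"gripper":0},{"dp":[0.08,0,0],"angular":[0,0,0],"gripper":0}]'

```text
clock: 10.2
position: [0.4844, -0.1988, 0.0924]
ee_rot: [0.68, -0.193, 0.681, 0.192]
contact_force: [-2.3, -1.7, 2.9]
width: -0.0001
```

```bash
python3 st.py "[(-98,0,62)]"
```

```text
rot [ 0.0019 -0.0013  0.0005] q [-0.52  0.32  1.82 -0.    1.   -1.07]
st [-97.2   0.5  92.4] t 10.2 F [-2.3 -1.7  2.9] w -7.503412075389419e-05
(-98, 0, 62) [ 0.484 -0.2    0.062] dp [ 0.253 -0.004 -0.006]
```

The lever is moving (3 N). I'll continue to the stop.

arm_command --series '[{"dp":[0.06,0,0],"angular":[0,0,0],"gripper":0},{"dp":[0.06,0,0],"angular":[0,0,0],"gripper":0},{"dp":[0.06,0,0],"angular":[0,0,0],"gripper":0},{"dp":[0.06,0,0],"angular":[0,0,0],"gripper":0},{"dp":[0.05,0,0],"angular":[0,0,0],"gripper":0},{"dp":[0.04,0,0],"angular":[0,0,0],"gripper":0},{"dp":[0.04,0,0],"angular":[0,0,0],"gripper":0},{"dp":[0.04,0,0],"angular":[0,0,0],"gripper":0}]'

```text
clock: 11.2
position: [0.4856, -0.1985, 0.0635]
ee_rot: [0.682, -0.195, 0.678, 0.19]
contact_force: [-10.0, 4.6, 36.4]
width: -0.0006
```

```bash
python3 st.py "[(-98,0,62)]"
```

```text
rot [0.0027 0.002  0.0054] q [-0.52  0.35  1.86 -0.    0.92 -1.07]
st [-96.    0.2  63.5] t 11.2 F [-10.    4.6  36.4] w -0.0005872541677877449
(-98, 0, 62) [ 0.484 -0.2    0.062] dp [ 0.013 -0.001 -0.017]
```

arm_command --series '[{"dp":[0.025,0,0],"angular":[0,0,0],"gripper":0},{"dp":[0.02,0,0],"angular":[0,0,0],"gripper":0},{"dp":[0.02,0,0],"angular":[0,0,0],"gripper":0},{"dp":[0.02,0,0],"angular":[0,0,0],"gripper":0},{"dp":[0.02,0,0],"angular":[0,0,0],"gripper":0},{"dp":[0.02,0,0],"angular":[0,0,0],"gripper":0},{"dp":[0.02,0,0],"angular":[0,0,0],"gripper":0},{"dp":[0.02,0,0],"angular":[0,0,0],"gripper":0}]'

```text
clock: 12.2
position: [0.4854, -0.1984, 0.064]
ee_rot: [0.684, -0.199, 0.676, 0.188]
contact_force: [-6.9, 2.4, 20.8]
width: -0.0003
```

```bash
python3 st.py "[(-98,0,62)]";python3 - <<'E'
from h import *
d=get_image("scene");cv2.imwrite("pics/s3.png",cv2.resize(d["image"][100:320,100:360],None,fx=2.7,fy=2.7))
p=pts(d);H,Sa,V=cv2.split(cv2.cvtColor(d["image"],cv2.COLOR_BGR2HSV))
def st(m): return np.array([S(a) for a in p[m&(p[...,0]>.3)&(p[...,0]<.9)&(abs(p[...,1])<.3)]])
b=st((H>100)&(H<125)&(Sa>140)&(p[...,2]>.08)&(p[...,2]<.16))
for lo in range(140,260,20):
    m=(b[:,0]>lo)&(b[:,0]<lo+20);print(lo,m.sum(),np.percentile(b[m,2],[10,50,90]).round(1) if m.sum() else "")
r=st(((H<8)|(H>172))&(Sa>150)&(p[...,2]>.092)&(p[...,2]<.11));print(np.percentile(r[r[:,1]>40][:,1],[3,50,97]))
for i in range(6): get_image("scene")
s=get_state();print(s["clock"],S(s["position"]),s["contact_force"])
E
```

```text
rot [0.0044 0.0042 0.0118] q [-0.52  0.34  1.87 -0.    0.91 -1.07]
st [-96.1   0.3  64. ] t 12.2 F [-6.9  2.4 20.8] w -0.00030250524731495807
(-98, 0, 62) [ 0.484 -0.2    0.062] dp [ 0.017 -0.002 -0.016]
140 157 [122.5 124.2 125.5]
160 548 [116.2 119.4 122.8]
180 638 [109.3 112.4 115.9]
200 663 [102.2 105.4 108.6]
220 638 [ 95.1  98.6 101.6]
240 443 [89.2 92.5 94.6]
[130.50909722 138.3081977  142.1260956 ]
12.55 [-96.10396743   0.31778435  63.9850274 ] [-5.38926078  2.33381858 21.47302522]
```

View pics/s3.png

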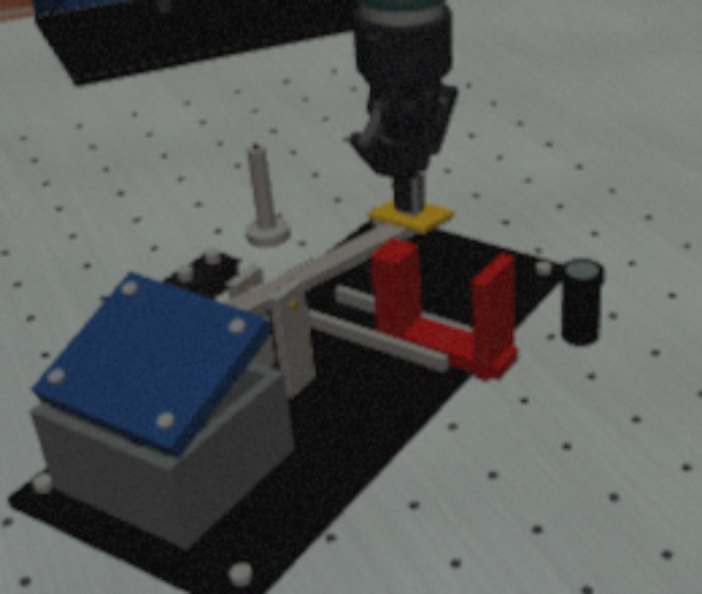

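The crop shows the fingers pressing the pad at (410,215), the shutter raised (top edge about 126 mm, so the underside is about 112 mm), and the slide out. The hold is steady at 21 N, so I'm handing in.

```bash
python3 -c "
from rig import sign_off;print(sign_off())"
```

```text
the job is handed in; nothing more can be done
None
```

The shutter is open and the job was handed in at about 12.6 s, with the closed fingertips still holding the pad down. `sign_off` gave no verdict.

- **Slide:** I pushed the red tab to its stop. The camera measured about 47 mm of travel both before and after the press. The nominal is 50 mm and at least 43 mm is needed.
- **Lever:** It is at its stop. The fingertips are at z 64 mm (nominal 63 mm fully down), and the 21 N press held steady over the last 0.35 s.
- **Shutter:** Its free edge is raised, with the underside at about 112 mm (allowed 103 to 122 mm), worked out from the plate's measured top surface. It was not touched.
- **Loose parts:** In the last picture the tube, post and clamp block look undisturbed. I did not re-measure their positions.

No check failed. The only small disagreement is the 47 mm slide reading against the 50 mm stop, which I put down to camera noise.

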